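# Hold a swab tube down on the vortex mixer

## Robot

A 6-joint arm with a two-finger parallel gripper is mounted at the origin on the work surface. World frame = base frame: x ahead of the robot, y to its left, z up, the work surface at z = 0. Lengths are in m, angles in rad, forces in N, time in s.
With the tool pointing down it reaches from about 0.35 to 1 m from the base axis. Payload 7.1 kg.
Tool frame: the origin (TCP) lies midway between the tips of the shut fingers; the grasp point (between the pads) lies 19 mm behind it (arm.grip_depth is the z of the grasp point in the tool frame, in m); z points along the fingers, y is the line along which they close (so a half turn about z gives the same grasp; the last joint's range is limited). The gripper opens to 85 mm and grips with 20 to 120 N. Pads are 22 mm wide; open, the fingers measure 114 mm over their backs; the gripper's body (76 mm by 85 mm) begins 54 mm behind the grasp point. The pads swing forward as they close: fully open they stand 13 mm farther back than shut.
Start: joints at [-1.153, 0.423, 1.63, -0, 1.089, -0.019], TCP at [0.264, -0.566, 0.231] pointing down, gripper open.
Joint ranges: [-3, 3], [-0.9, 2.11], [0.09, 2.58], [-1.31, 4.45], [0.11, 2.69], [-2.54, 2.54]. Speed limits (rad/s): [2.39, 2.39, 3.01, 3.14, 3.14, 3.14].

## Interface

Orientations are given as a rotation vector (axis times angle).
In Python, from rig import arm gives the robot as it stands. The module is installed in compiled form; this text tells all that it offers.
- The arm moves only by the tool jog_arm, never from a script. Its argument "plan" is text: rows parted by semicolons, each of 5 numbers parted by spaces: the shift along the tool's x, y, z in cm, then the turn about the tool's z in rad, then the finger opening in cm, from 0 to 8.54. A call has exactly 8 rows; each row is the pose to reach, as a shift and turn from the pose commanded when the call began, along the tool's axes at that moment; what a row does not reach only later rows make up. A row lasts 1/12 s, in which the tool goes at most 41.7 mm and 7.16 degrees, less where a joint would pass 70% of its speed; a pose out of reach is approached as far as the arm can. A call with a gripper value outside its range is refused whole. The fingers move at their own pace and stop on an object; "squeeze" is the grip in N (left out, the last holds). Time passes only in rows, so rows that repeat a pose let the fingers close, or fill a call up. It gives the time, the measured TCP pose, the force, the opening and the grip force at its end, in the units of the state.
- arm.read_state(): the state, without advancing time (a new reading comes with each control period).
- arm.camera(name): name is "scene" or "top" or "wrist"; returns a dict with "color" (400x640x3 uint8, red, green, blue), "vertical_fov" (degrees; the focal length in pixels is half the picture's height over the tangent of half this angle, whatever the lens; pixels are square), "cx", "cy" (the principal point, pixels), "cam_to_world" (4x4, takes a point from camera to world coordinates). Camera axes: x right, y down, z forward; pixel columns grow to the right and rows downward; lengths in m; the calibration is good to about 2 mm. The wrist camera is an equidistant fisheye: a pixel r from the principal point sees the ray r / f radians off the axis. A picture is of the moment at which its call begins. There is no depth.
- arm.finish_job(): hands the job in; it is judged then, once.
The state is a dict: "t": time; "joint_pos": joint angles; "qvel": joint speeds; "effort": joint torques, N m; "position": TCP position; "orientation": TCP orientation; "force": force on the tool from outside, world axes, zero at the start; "wrist_torque": the same for the moment, N m; "finger_gap": opening from 0.0 (shut) to 1.0 (fully open); "gripper_force": force on a finger pad.
Only numpy, scipy, OpenCV 4.12 (cv2) and the standard library are available. Lean on these libraries where they do the work, as an engineer would, in place of code of your own. Each camera call takes 0.05 s, during which the arm holds its last target. There are 200 camera calls.

## Task

Take the red-capped swab tube out of the rack, stand it upright in the rubber cup on top of the vortex mixer and press it straight down so that the spring-loaded cup sinks 5 mm and the mixer runs, never driving the cup down onto its stop. Finish while still holding the tube pressed down there in the gripper: do not let go. Leave the other tubes standing in the rack, and the rack and everything else on the table where they are.

Things in the scene. Friction and masses are not known exactly. Their poses are not given: they have to be found in the camera images.
- sample_tube: The only red-capped tube in the rack: closed, clear, 16 mm wide, flat foot 10 mm wide, white label, red screw cap 19 mm wide over its top 20 mm; 105 mm tall, 13 to 24 g. Origin: centre of its underside; z along the tube to the cap. In the rack its upper 45 mm stick out; it has 1 mm of play, may lean a few degrees, and is 72 mm or more (centres) from the next tube: grip the cap from above.
- rack: Black plastic tube rack, loose, about 0.45 kg, 102 x 206 x 66 mm: two grids (tops at 20 and 65 mm) of 4 x 8 square openings, 18.5 mm wide at 24 mm pitch, over a floor 5 mm thick on which the tubes stand. Five tubes in unknown order. Origin: centre of its underside; x across the 4, y along the 8, z up.
- mixer: Touch-run vortex mixer, fixed to the table: blue base 165 x 125 mm, white housing with a sloping black control panel at the front (-x), grey neck up to 142 mm; already switched on. On top, its black rubber cup. Origin: centre of its underside; z up.
- mixer_cup (a joint): How far the cup is pressed down, in m: 0 up, at rest; 0.009 on its stop. It moves straight down against a spring: gives at about 2 N, then 1 N more for each mm (about 7 N at 5 mm, 11 N at the stop), and springs back when let go. The mixer runs while the cup is 3 to 7 mm down; beyond 8.5 mm counts as on the stop.
- cup_floor (a point): Centre of the flat floor inside the black rubber cup, on which the tube's foot stands; moves down with the cup; z up. At rest 159 mm above the table, 20 mm along the mixer's +x from its centre. The cup is a funnel, 52 mm wide outside at the rim; floor about 22 mm wide, mouth about 41 mm wide, rim 19 mm above the floor.
- purple_tube_a: Closed 16 mm tube like the sample tube (105 mm tall, cap 19 mm wide) but with a purple cap, standing in the rack; stays there. Origin: centre of its underside, z along the tube to the cap.
- purple_tube_b: Closed 16 mm tube like the sample tube (105 mm tall, cap 19 mm wide) but with a purple cap, standing in the rack; stays there. Origin: centre of its underside, z along the tube to the cap.
- yellow_tube_a: Closed 16 mm tube like the sample tube (105 mm tall, cap 19 mm wide) but with a yellow cap, standing in the rack; stays there. Origin: centre of its underside, z along the tube to the cap.
- yellow_tube_b: Closed 16 mm tube like the sample tube (105 mm tall, cap 19 mm wide) but with a yellow cap, standing in the rack; stays there. Origin: centre of its underside, z along the tube to the cap.
- tape_roll: Bystander: roll of tan tape lying flat, 90 mm wide, 19 mm high. Origin: centre of its underside.
- label_roll: Bystander: roll of white labels on a brown core, lying flat, 70 mm wide, 40 mm high. Origin: centre of its underside.
- specimen_pot: Bystander: white specimen pot with a blue lid, 60 mm wide, 70 mm tall, standing. Origin: centre of its underside.
- marker: Bystander: white and blue marker pen lying flat, 130 x 12 x 12 mm. Origin: centre of its underside, x along the pen.

How it is judged:
By the outcome, as a careful person would: the job done as asked, in the order asked, and still so for the second after the job is handed in, while the arm keeps its last pose, push and grip.
It also fails if it takes over 45 s, if anything falls off the work surface, if the arm or the gripper's body presses on something with over 40 N, if the wrist force passes 120 N, or if a joint passes its speed limit or range.

## Working session

There is one attempt and no reset: what is moved stays moved. The work goes in short steps, Python scripts to look and compute and a tool call to move; the robot and the scene stay as the last step left them, time stands still between calls to the robot, and variables do not carry over. Pictures are saved under pics/ and viewed, at most 10 in all, crops included, and the job is handed in when it is done.

Besides the shell and the picture viewer there is one more tool, called after ">>>" as name(argument=value, ...) on one line, values as JSON. jog_arm: Moves the arm, as the interface text tells. Its arguments: {"type":"object","properties":{"plan":{"type":"string"},"squeeze":{"type":"number"}},"required":["plan"]}

```bash
mkdir -p pics; cat > h.py <<'E'
import numpy as np, cv2
from rig import arm
def cam(n):
    c=arm.camera(n); c['f']=200/np.tan(np.radians(c['vertical_fov'])/2); return c
def ray(c,u,v,fish=False):
    x,y=(u-c['cx'])/c['f'],(v-c['cy'])/c['f']
    if fish:
        r=np.hypot(x,y); s=np.sin(r)/r if r>1e-9 else 1.; d=np.array([x*s,y*s,np.cos(r)])
    else: d=np.array([x,y,1.])
    T=np.array(c['cam_to_world']); return T[:3,3],T[:3,:3]@(d/np.linalg.norm(d))
def onz(c,u,v,z,fish=False):
    o,d=ray(c,u,v,fish); return o+d*(z-o[2])/d[2]
def proj(c,p,fish=False):
    T=np.array(c['cam_to_world']); q=T[:3,:3].T@(np.array(p)-T[:3,3])
    if fish:
        r=np.hypot(q[0],q[1]); k=np.arctan2(r,q[2])/r
    else: k=1/q[2]
    return np.array([c['cx']+c['f']*q[0]*k,c['cy']+c['f']*q[1]*k])
def cross(c1,p1,c2,p2):
    o1,d1=ray(c1,*p1);o2,d2=ray(c2,*p2)
    s=np.linalg.lstsq(np.c_[d1,-d2],o2-o1,rcond=None)[0]
    a,b=o1+s[0]*d1,o2+s[1]*d2; return (a+b)/2,np.linalg.norm(a-b)
def save(c,n): cv2.imwrite('pics/'+n,c['color'][:,:,::-1])
def blobs(c,lo,hi,mn=15):
    h=cv2.cvtColor(c['color'],cv2.COLOR_RGB2HSV); m=cv2.inRange(h,np.array(lo),np.array(hi))
    n,l,s,ce=cv2.connectedComponentsWithStats(m); return [(s[i].tolist(),ce[i].round(1).tolist()) for i in range(1,n) if s[i,4]>=mn]
E
python3 - <<'E'
from h import *
for n in('scene','top','wrist'):
    c=cam(n); save(c,n+'0.png'); print(n,c['f'],c['cx'],c['cy'],np.round(c['cam_to_world'],3).tolist())
    for lo,hi in (((0,120,60),(6,255,255)),((173,120,60),(180,255,255))): print(blobs(c,lo,hi))
s=arm.read_state(); print({k:np.round(v,3).tolist() for k,v in s.items()}, arm.grip_depth)
E
```

```text
scene 395.00383506013753 318.81169332216757 198.9933261395495 [[0.037, 0.64, -0.768, 1.326], [0.999, -0.007, 0.042, -0.063], [0.021, -0.768, -0.64, 0.779], [0.0, 0.0, 0.0, 1.0]]
[([387, 193, 6, 5, 22], [389.6, 195.0]), ([600, 238, 40, 61, 1688], [622.5, 263.5]), ([549, 250, 45, 42, 785], [571.4, 273.4]), ([589, 378, 14, 14, 60], [595.1, 382.8]), ([634, 394, 6, 6, 20], [637.2, 397.2])]
[([545, 253, 23, 25, 185], [555.6, 264.9])]
top 461.87779690708425 315.0015486922513 203.22960155584013 [[0.008, -0.993, 0.116, 0.421], [-1.0, -0.008, 0.002, -0.007], [-0.001, -0.116, -0.993, 1.48], [0.0, 0.0, 0.0, 1.0]]
[([66, 84, 61, 59, 2331], [97.1, 113.6]), ([152, 85, 20, 28, 242], [161.5, 98.3]), ([251, 222, 9, 8, 59], [255.3, 225.3])]
[]
wrist 309.70691628693146 318.92614700898514 198.10405280918363 [[0.425, -0.856, -0.296, 0.341], [-0.905, -0.402, -0.137, -0.531], [-0.001, 0.326, -0.945, 0.373], [0.0, 0.0, 0.0, 1.0]]
[]
[]
{'t': 0.15, 'joint_pos': [-1.153, 0.424, 1.631, -0.0, 1.089, -0.019], 'qvel': [-0.001, -0.003, -0.004, 0.001, -0.001, 0.0], 'effort': [0.001, -55.777, -28.202, -0.0, 0.005, 0.0], 'position': [0.264, -0.566, 0.231], 'orientation': [-3.066, -0.68, 0.0], 'force': [-0.046, -0.438, 0.341], 'wrist_torque': [0.012, 0.016, 0.019], 'gripper_force': 0.0, 'finger_gap': 0.999} -0.0187
```

View pics/scene0.png

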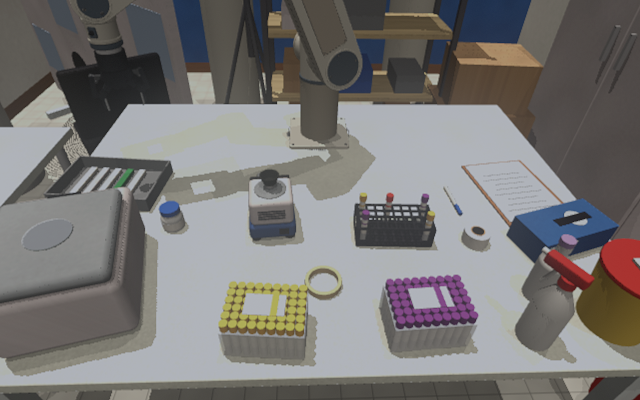

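View pics/top0.png

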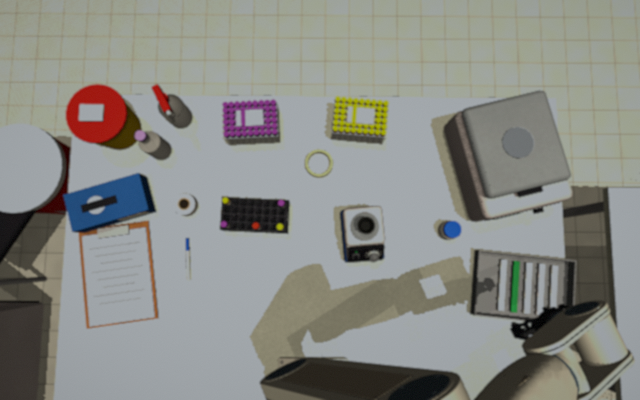

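Scene: red cap at (390,195), rack around (395,222), mixer cup at (270,178). Top: red cap at (255,225), yellow neighbour at (280,227), cup at about (365,226), rack spans (220–289, 197–233).

```bash
python3 - <<'E'
from h import *
s=cam('scene');t=cam('top')
R=[np.array(blobs(c,(0,110,50),(8,255,255),10)[0][1]) for c in ()]
def near(c,lo,hi,p):
    return min(blobs(c,lo,hi,8),key=lambda b:np.hypot(*(np.array(b[1])-p)))
a=near(s,(0,120,60),(8,255,255),(390,195)); b=near(t,(0,120,60),(8,255,255),(255,225))
print(a,b); print('red',cross(s,a[1],t,b[1]), 'top@.11',onz(t,*b[1],.107),onz(s,*a[1],.1))
print('yellow',[ (q[1],onz(t,*q[1],.107).round(3)) for q in blobs(t,(18,120,60),(35,255,255),8) if 195<q[1][1]<240])
print('purple',[ (q[1],onz(t,*q[1],.107).round(3)) for q in blobs(t,(135,60,40),(165,255,255),8) if 195<q[1][1]<240])
for z in(.0,.065):print('rackcorners', [onz(t,u,v,z).round(3).tolist() for u,v in((220,197),(289,201),(288,233),(220,230))])
print('cup rough',onz(t,365,226,.178), onz(s,270,176,.178))
for c,n,(x,y,w,h) in((t,'tz',(330,195,60,75)),(s,'sz',(240,160,70,80))):
    cv2.imwrite(f'pics/{n}.png',cv2.resize(c['color'][y:y+h,x:x+w,::-1],None,fx=7,fy=7,interpolation=cv2.INTER_CUBIC))
a=cv2.imread('pics/tz.png');b=cv2.imread('pics/sz.png');o=np.zeros((560,800,3),np.uint8)
o[:525,:400]=a[:,:400];o[:,400:]=b[:,:400];cv2.imwrite('pics/cupz.png',o)
E
```

```text
([387, 193, 6, 5, 22], [389.6, 195.0]) ([251, 222, 9, 8, 58], [255.4, 225.3])
red (array([0.51283685, 0.17173834, 0.11312991]), np.float64(0.0006434151117846045)) top@.11 [0.51330514 0.17285894 0.107     ] [0.49679327 0.17603438 0.1       ]
yellow [([225.5, 200.2], array([0.588, 0.264, 0.107])), ([279.4, 226.4], array([0.511, 0.101, 0.107]))]
purple [([280.8, 202.9], array([0.581, 0.098, 0.107])), ([223.8, 223.6], array([0.518, 0.267, 0.107]))]
rackcorners [[0.611, 0.303, 0.0], [0.6, 0.08, 0.0], [0.497, 0.082, 0.0], [0.504, 0.3, 0.0]]
rackcorners [[0.603, 0.29, 0.065], [0.592, 0.076, 0.065], [0.493, 0.078, 0.065], [0.501, 0.287, 0.065]]
cup rough [ 0.50910499 -0.14579067  0.178     ] [ 0.51246368 -0.1445174   0.178     ]
```

View pics/cupz.png

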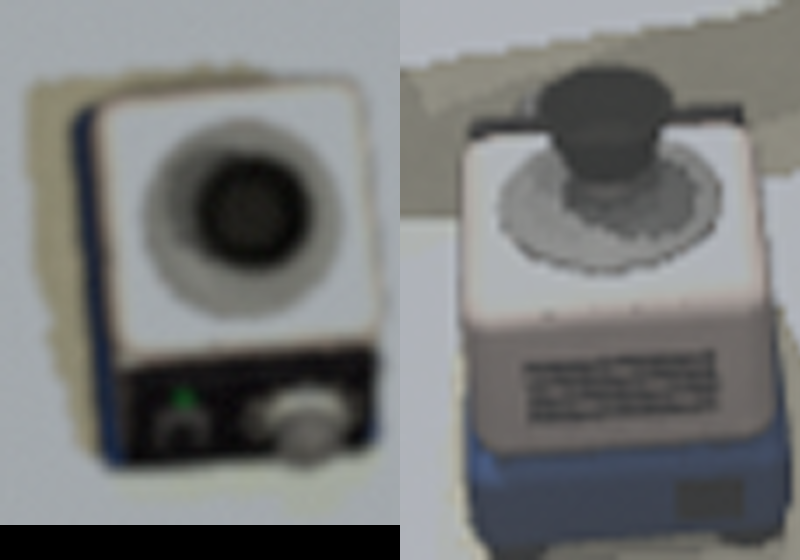

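```bash
cat >> h.py <<'E'
from scipy.spatial.transform import Rotation as Ro
def st(): 
    s=arm.read_state(); return s,np.array(s['position']),Ro.from_rotvec(s['orientation']).as_matrix()
def go(target,yaxis=None):
    s,p,R=st(); d=R.T@(np.array(target)-p)*100; turn=None
    if yaxis is not None:
        y=R.T@np.array([yaxis[0],yaxis[1],0]); turn=(np.arctan2(y[1],y[0])-np.pi/2+np.pi/2)%np.pi-np.pi/2
    print('shift cm',d.round(2),'turn',turn,'q6',round(s['joint_pos'][5],3),'R',R.round(3).tolist())
E
python3 - <<'E'
from h import *
s=cam('scene');t=cam('top')
print('cup',onz(t,366,225,.178),onz(s,269,173.5,.178),cross(s,(269,173.5),t,(366,225)))
go((.513,.173,.30),(.999,-.042))
go((.264,-.566,.30))
E
```

```text
cup [ 0.51195403 -0.14862509  0.178     ] [ 0.50165929 -0.14769578  0.178     ] (array([ 0.51143671, -0.1472649 ,  0.18517794]), np.float64(0.0011475657644294172))
shift cm [ 53.8  -56.46  -6.87] turn -1.0919816674433152 q6 -0.019 R [[0.906, 0.423, -0.0], [0.423, -0.906, 0.0], [0.0, -0.0, -1.0]]
shift cm [-0.03 -0.03 -6.89] turn None q6 -0.019 R [[0.906, 0.423, -0.0], [0.423, -0.906, 0.0], [0.0, -0.0, -1.0]]
```

>>> jog_arm(plan="0 0 -3.5 0 6; 0 0 -7 -0.1 6; 4 -4.2 -7 -0.2 6; 8 -8.4 -7 -0.3 6; 12 -12.6 -7 -0.4 6; 16 -16.8 -7 -0.5 6; 20 -21 -7 -0.6 6; 24 -25.2 -7 -0.7 6", squeeze=60)

```text
t: 1.02
position: [0.3441, -0.3275, 0.3015]
orientation: [2.644, 1.697, 0.0]
force: [1.0, 0.0, 0.1]
finger_gap: 0.704
gripper_force: 0.0
```

```bash
python3 - <<'E'
from h import *
go((.503,.113,.30),(.999,-.042)); print(st()[0]['t'])
E
```

```text
shift cm [46.66 -3.91  0.14] turn -0.3876282777098705 q6 -0.356 R [[0.417, 0.909, 0.0], [0.909, -0.417, -0.0], [-0.0, 0.0, -1.0]]
1.0167
```

>>> jog_arm(plan="4 -0.3 0 -0.05 6; 8 -0.7 0 -0.1 6; 12 -1 0 -0.15 6; 16 -1.4 0 -0.2 6; 20 -1.7 0 -0.25 6; 24 -2 0 -0.3 6; 28 -2.4 0 -0.35 6; 32 -2.7 0 -0.388 6")

```text
t: 1.68
position: [0.4543, -0.0256, 0.3017]
orientation: [2.269, 2.172, 0.001]
force: [-0.1, -0.2, -0.2]
finger_gap: 0.702
gripper_force: 0.0
```

```bash
python3 - <<'E'
from h import *
go((.513,.173,.22),(.999,-.042)); print(st()[0]['t'])
E
```

```text
shift cm [20.1   4.99  8.17] turn -0.001464143567473819 q6 -0.039 R [[0.043, 0.999, 0.001], [0.999, -0.043, -0.0], [-0.0, 0.001, -1.0]]
1.6833
```

>>> jog_arm(plan="4 1 1 0 6; 8 2 2 0 6; 12 3 3 0 6; 15 4 5 0 6; 18 4.7 6.5 0 6; 20 5 8.2 0 6; 20 5 8.2 0 6; 20 5 8.2 0 6")

```text
t: 2.35
position: [0.5126, 0.1705, 0.2183]
orientation: [-2.269, -2.172, 0.004]
force: [0.3, -1.3, 0.4]
finger_gap: 0.707
gripper_force: 0.0
```

```bash
python3 - <<'E'
from h import *
go((.513,.173,.22),(.999,-.042)); 
w=cam('wrist'); save(w,'w1.png')
for q in blobs(w,(0,120,60),(8,255,255),30): print(q, onz(w,*q[1],.1,True).round(4), onz(w,*q[1],.11,True).round(4))
s,p,R=st(); print(p, 'proj TCP',proj(w,p,True),'below',proj(w,[p[0],p[1],.11],True))
E
```

```text
shift cm [ 0.25  0.03 -0.17] turn -0.0016920296400138035 q6 0.343 R [[0.044, 0.999, -0.002], [0.999, -0.044, -0.001], [-0.001, -0.002, -1.0]]
([305, 172, 22, 31, 494], [315.9, 188.8]) [0.5102 0.1731 0.1   ] [0.5104 0.1762 0.11  ]
[0.51297386 0.16977732 0.21920149] proj TCP [318.67444435 262.06704144] below [319.19910813 195.86212477]
```

View pics/w1.png

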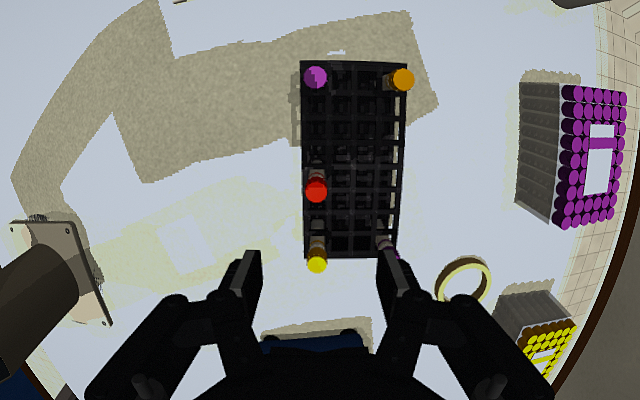

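Wrist view: red cap top at (316,191), open fingers at columns 252 and 390, rack along +y upward; the cap is about 3 mm off the tool axis. I'll go lower and recheck.

>>> jog_arm(plan="0.1 -0.1 3 0 5; 0.2 -0.2 5 0 5; 0.35 -0.25 6.5 0 5; 0.35 -0.25 7.5 0 5; 0.35 -0.25 8 0 5; 0.35 -0.25 8.5 0 5; 0.35 -0.25 8.8 0 5; 0.35 -0.25 8.8 0 5")

```text
t: 3.07
position: [0.5112, 0.1732, 0.1316]
orientation: [2.272, 2.169, 0.001]
force: [-0.1, -0.4, 0.2]
finger_gap: 0.583
gripper_force: 0.0
```

```bash
python3 - <<'E'
from h import *
w=cam('wrist'); save(w,'w2.png'); s,p,R=st(); print(p,R.round(4).tolist())
for q in blobs(w,(0,120,60),(8,255,255),30): print(q, onz(w,*q[1],.11,True).round(4))
h=cv2.cvtColor(w['color'],cv2.COLOR_RGB2HSV);m=cv2.inRange(h,np.array((0,150,150)),np.array((8,255,255)));c=max(cv2.findContours(m,0,1)[0],key=cv2.contourArea)
(x,y),r=cv2.minEnclosingCircle(c); print('disc',x,y,r,cv2.boundingRect(c),onz(w,x,y,.11,True),'TCPpix at .11',proj(w,[p[0],p[1],.11],True))
cv2.imwrite('pics/w2c.png',cv2.resize(w['color'][120:400,180:460,::-1],None,fx=2,fy=2))
E
```

```text
[0.51131487 0.17336341 0.13182627] [[0.0462, 0.9989, 0.0008], [0.9989, -0.0462, 0.0002], [0.0003, 0.0008, -1.0]]
([306, 207, 22, 9, 53], [316.4, 209.6]) [0.5113 0.1936 0.11  ]
([300, 215, 33, 41, 1048], [316.3, 235.1]) [0.5105 0.1776 0.11  ]
disc 316.5 237.0 13.647443771362305 (303, 228, 28, 13) [0.51051763 0.17634602 0.11      ] TCPpix at .11 [318.08509037 241.45111169]
```

View pics/w2c.png

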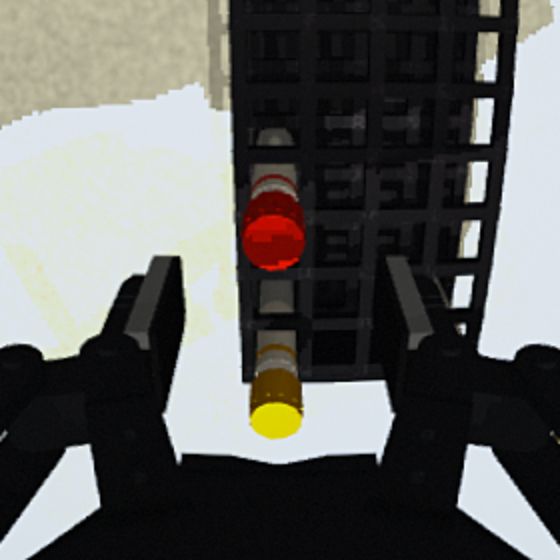

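Crop shows the red cap disc at crop (273,242), i.e. image (316.5,241), nearly on the TCP axis; clear space for both pads. Descend, part close, check centring.

>>> jog_arm(plan="0 -0.07 1 0 5; 0 -0.07 2 0 5; 0 -0.07 3 0 5; 0 -0.07 4 0 4; 0 -0.07 4.7 0 3; 0 -0.07 5.2 0 2.8; 0 -0.07 5.2 0 2.8; 0 -0.07 5.2 0 2.8")

```text
t: 3.78
position: [0.5101, 0.1735, 0.0789]
orientation: [-2.272, -2.17, 0.001]
force: [-0.3, 0.3, 0.1]
finger_gap: 0.322
gripper_force: 0.0
```

```bash
python3 - <<'E'
from h import *
w=cam('wrist'); s,p,R=st(); print(p,s['force'],s['finger_gap'])
cv2.imwrite('pics/w3c.png',cv2.resize(w['color'][180:340,240:400,::-1],None,fx=3.5,fy=3.5,interpolation=cv2.INTER_CUBIC))
E
```

```text
[0.51036059 0.17355665 0.07931643] [ 0.62529305 -0.51294793 -0.4263124 ] 0.32463505709343654
```

View pics/w3c.png

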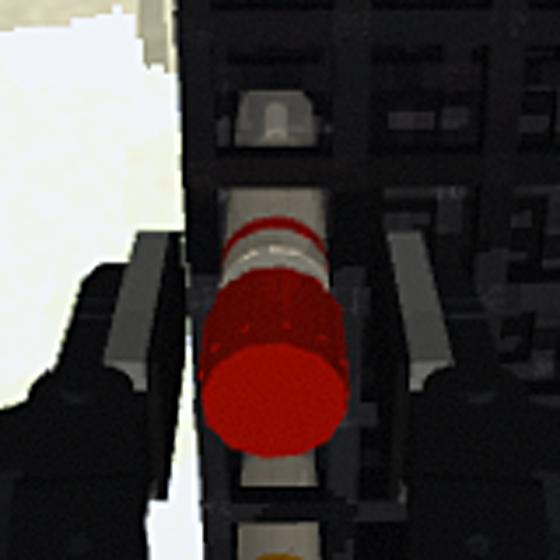

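Crop: cap spans columns 202–348 between pads at about 150 and 412, so 0.6 mm off centre. Correct that and close.

>>> jog_arm(plan="0 -0.06 0 0 2.8; 0 -0.06 0 0 2.3; 0 -0.06 0 0 2; 0 -0.06 0 0 1.6; 0 -0.06 0 0 1.2; 0 -0.06 0 0 1.2; 0 -0.06 0 0 1.2; 0 -0.06 0 0 1.2", squeeze=60)

```text
t: 4.5
position: [0.51, 0.1737, 0.0798]
orientation: [2.272, 2.17, 0.001]
force: [0.1, -0.5, 4.9]
finger_gap: 0.189
gripper_force: 58.3
```

>>> jog_arm(plan="0 0 -0.3 0 1.2; 0 0 -0.8 0 1.2; 0 0 -2 0 1.2; 0 0 -4 0 1.2; 0 0 -7 0 1.2; 0 0 -9 0 1.2; 0 0 -10 0 1.2; 0 0 -10 0 1.2")

```text
t: 5.17
position: [0.5111, 0.174, 0.1822]
orientation: [2.27, 2.168, 0.007]
force: [0.6, -0.6, -0.2]
finger_gap: 0.194
gripper_force: 58.7
```

```bash
python3 - <<'E'
from h import *
w=cam('wrist'); t=cam('scene'); s,p,R=st(); print(p,s['force'],s['finger_gap'],s['gripper_force'],R.round(4).tolist())
a=cv2.resize(w['color'][150:330,220:420,::-1],(400,360),interpolation=cv2.INTER_CUBIC)
b=cv2.resize(t['color'][150:250,340:440,::-1],(400,400),interpolation=cv2.INTER_CUBIC)
o=np.zeros((400,800,3),np.uint8);o[:360,:400]=a;o[:,400:]=b;cv2.imwrite('pics/g1.png',o)
E
```

```text
[0.50936712 0.17343522 0.17925899] [ 0.3565158   0.11081205 -1.03496093] 0.1909731489256757 58.66559565067291 [[0.046, 0.9989, 0.0002], [0.9989, -0.046, 0.0], [0.0001, 0.0002, -1.0]]
```

View pics/g1.png

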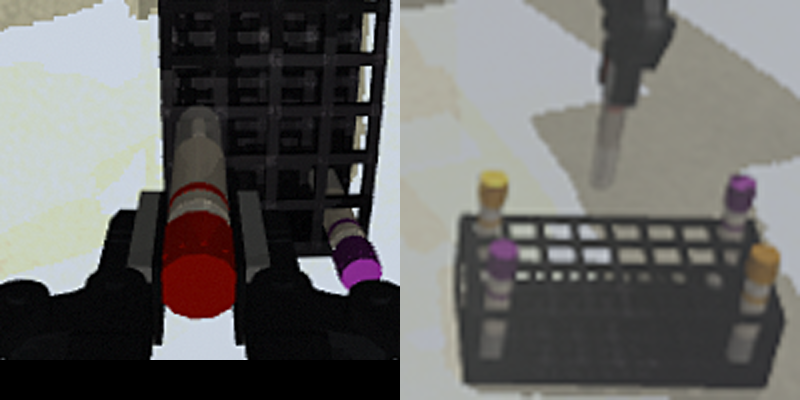

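Left: cap firmly between the pads, tube hanging straight, foot at about image (319,204). Right: tube clear of the rack; the four others stand untouched.

>>> jog_arm(plan="0 0 -4 0 1.2; 0 0 -8 0 1.2; -3 0.15 -9.6 0 1.2; -7 0.35 -9.6 0 1.2; -11 0.55 -9.6 0 1.2; -15 0.75 -9.6 0 1.2; -19 0.95 -9.6 0 1.2; -23 1.15 -9.6 0 1.2")

```text
t: 5.93
position: [0.5093, -0.0584, 0.2736]
orientation: [-2.27, -2.169, 0.003]
force: [0.9, 0.3, 0.5]
finger_gap: 0.193
gripper_force: 58.7
```

>>> jog_arm(plan="-3 0.15 0 0 1.2; -5.5 0.25 0 0 1.2; -7.5 0.37 0 0 1.2; -8.8 0.45 0 0 1.2; -9.2 0.48 0 0 1.2; -9.2 0.48 0 0 1.2; -9.2 0.48 0 0 1.2; -9.2 0.48 0 0 1.2")

```text
t: 6.6
position: [0.511, -0.1478, 0.275]
orientation: [-2.27, -2.17, 0.0]
force: [1.3, 0.6, -0.9]
finger_gap: 0.192
gripper_force: 58.7
```

```bash
python3 - <<'E'
from h import *
w=cam('wrist'); t=cam('scene'); u=cam('top'); s,p,R=st(); print(p,s['force'],s['gripper_force'],R.round(4).tolist())
f=p+R[:,2]*.0746
for n,c,fi in(('w',w,1),('s',t,0)): print(n,'foot',proj(c,f,fi),'capbottom',proj(c,p-R[:,2]*.010,fi),'cup rim',proj(c,(.5115,-.148,.178),fi),'floor',proj(c,(.5115,-.148,.159),fi))
x,y=230,100
a=cv2.resize(w['color'][y:y+200,x:x+160,::-1],(400,500),interpolation=cv2.INTER_CUBIC)
b=cv2.resize(t['color'][110:210,230:310,::-1],(400,500),interpolation=cv2.INTER_CUBIC)
cv2.imwrite('pics/m1.png',np.hstack([a,b]))
E
```

```text
[ 0.5111627  -0.14793221  0.27533142] [ 1.24877663  0.00496117 -0.40024107] 58.68306219577789 [[0.0447, 0.999, -0.0], [0.999, -0.0447, 0.0001], [0.0001, -0.0, -1.0]]
w foot [318.51758664 209.85586741] capbottom [318.03087055 270.76388201] cup rim [319.01693302 199.90821501] floor [319.0477264 192.741289 ]
s foot [268.14764549 168.4052601 ] capbottom [265.98373199 139.26127186] cup rim [268.64891365 175.78126066] floor [269.08936893 181.72101599]
```

View pics/m1.png

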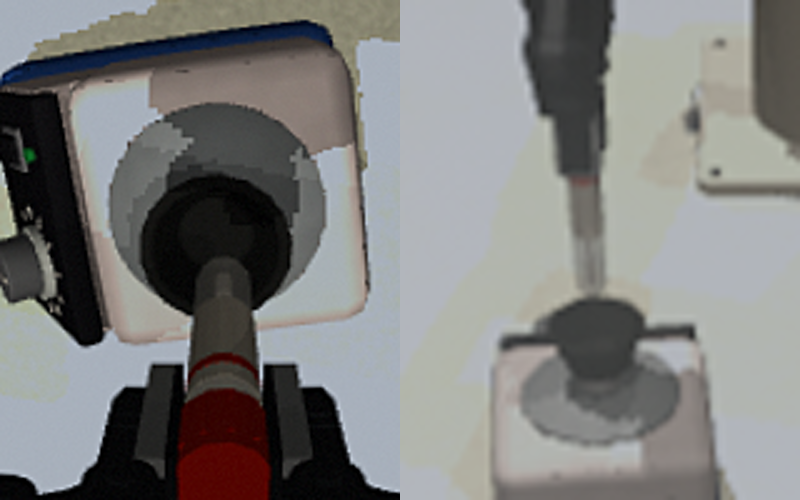

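Wrist half: cup rim centred near crop (217,247) → image (316.8,198.8), foot at about (318.8,208), tube straight. Scene half: foot at (268,169) sits right above the cup mouth at (269.6,173). Shift 1 mm each way and descend most of the way.

>>> jog_arm(plan="0.1 -0.1 1 0 1.2; 0.1 -0.1 2 0 1.2; 0.1 -0.1 2.8 0 1.2; 0.1 -0.1 3.3 0 1.2; 0.1 -0.1 3.6 0 1.2; 0.1 -0.1 3.8 0 1.2; 0.1 -0.1 3.8 0 1.2; 0.1 -0.1 3.8 0 1.2")

```text
t: 7.42
position: [0.5103, -0.1479, 0.2374]
orientation: [2.272, 2.17, 0.0]
force: [-0.6, 0.1, -0.3]
finger_gap: 0.193
gripper_force: 58.7
```

```bash
cat > m.py <<'E'
from h import *
F=[];P=[]
for i in range(4):
    w=cam('wrist'); s,p,R=st(); F.append(s['force']);P.append(p)
print('F',np.mean(F,0).round(2),'sd',np.std(F,0).round(2),'P',np.mean(P,0).round(4),'t',s['t'],s['wrist_torque'],s['finger_gap'])
E
python3 m.py
```

```text
F [ 0.18 -0.32 -0.3 ] sd [0.33 0.56 0.26] P [ 0.5104 -0.148   0.2377] t 7.6167 [0.06237857 0.02192155 0.00291437] 0.1900507990122609
```

>>> jog_arm(plan="0.05 0 0.1 0 1.2; 0.05 0 0.2 0 1.2; 0.05 0 0.3 0 1.2; 0.05 0 0.4 0 1.2; 0.05 0 0.5 0 1.2; 0.05 0 0.6 0 1.2; 0.05 0 0.6 0 1.2; 0.05 0 0.6 0 1.2")

```text
t: 8.28
position: [0.5104, -0.1474, 0.2316]
orientation: [2.272, 2.17, 0.0]
force: [-0.4, 0.6, 3.2]
finger_gap: 0.195
gripper_force: 59.1
```

```bash
python3 m.py
```

```text
F [0.01 0.29 3.98] sd [0.33 0.24 0.16] P [ 0.5104 -0.1474  0.2316] t 8.4833 [ 0.0022047   0.06403644 -0.00177727] 0.19141146509971044
```

>>> jog_arm(plan="0 0 0.05 0 1.2; 0 0 0.1 0 1.2; 0 0 0.15 0 1.2; 0 0 0.2 0 1.2; 0 0 0.25 0 1.2; 0 0 0.3 0 1.2; 0 0 0.3 0 1.2; 0 0 0.3 0 1.2")

```text
t: 9.15
position: [0.5104, -0.1474, 0.2286]
orientation: [2.272, 2.169, 0.0]
force: [-0.8, 0.5, 7.1]
finger_gap: 0.192
gripper_force: 59.4
```

```bash
python3 - <<'E'
from m import *
t=cam('scene'); f=p+R[:,2]*.0746
x,y=230,100
a=cv2.resize(w['color'][y:y+200,x:x+160,::-1],(400,500),interpolation=cv2.INTER_CUBIC)
b=cv2.resize(t['color'][110:210,230:310,::-1],(400,500),interpolation=cv2.INTER_CUBIC)
cv2.imwrite('pics/m2.png',np.hstack([a,b]))
E
```

```text
F [-0.9   0.13  6.97] sd [0.38 0.45 0.22] P [ 0.5104 -0.1474  0.2287] t 9.35 [ 0.06587638  0.17406397 -0.02919399] 0.1918197495114839
```

View pics/m2.png

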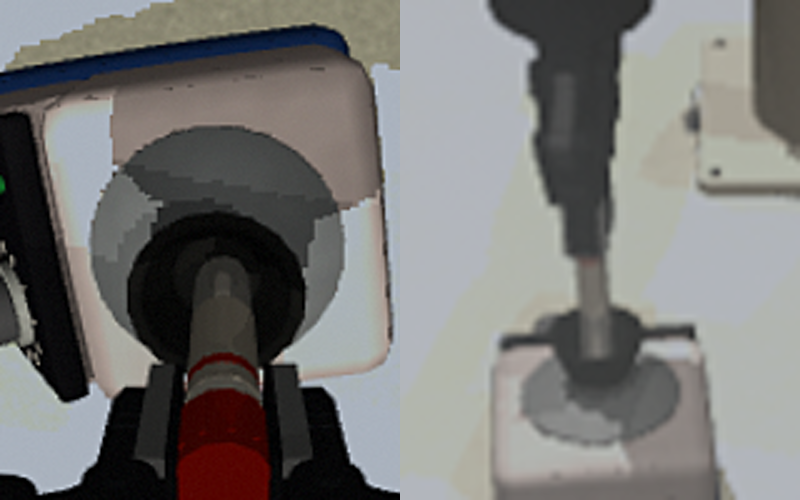

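The tube stands upright inside the cup: foot at crop (222,258), cup rim centred at about (216,290). The push is 7 N, which matches the spring at 5 mm, and the height agrees. Handing in.

```bash
python3 -c "
from rig import arm; print(arm.finish_job())"
```

```text
the job is handed in; nothing more can be done
None
```

I handed the job in with the red-capped tube upright in the mixer cup and still gripped. It is pressed down about 5 mm, judging by the 7 N push and the tool height; I didn't check separately that the mixer was running. The other tubes still stood in the rack after the lift.

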